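Clamp a copper plate on the slotted fixture plate

ROBOT

A 6-joint arm with a two-finger parallel gripper is mounted at the origin on the work surface. World frame = base frame: x ahead of the robot, y to its left, z up, the work surface at z = 0. Lengths are in mm, angles in rad, forces in N, time in s.
With the tool pointing down it reaches from about 400 to 925 mm from the base axis. Payload 12.5 kg.
Tool frame: the origin (TCP) lies midway between the tips of the shut fingers; the grasp point (between the pads) lies 19 mm behind it (env.grip_depth is the distance from the TCP to the grasp point, in mm); z points along the fingers, y is the line along which they close (so a half turn about z gives the same grasp; the last joint's range is limited). The gripper opens to 95 mm and grips with 3 to 60 N. Pads are 20 mm wide; open, the fingers measure 119 mm over their backs; the gripper's body (75 mm by 180 mm) begins 59 mm behind the grasp point.
Start: joints at [1.004, 0.491, 1.559, -0, 1.092, -0.106], TCP at [277.904, 559.839, 184.261] pointing down, gripper open.
Joint ranges: [-3.1, 3.1], [-0.84, 2.19], [0.05, 2.79], [-1.13, 4.28], [0.06, 2.93], [-2.69, 2.69]. Speed limits (rad/s): [2.22, 2.22, 2.79, 3.14, 3.14, 3.14].

INTERFACE

Orientations are given as [roll, pitch, yaw] about the fixed x, y, z axes, in that order (R = Rz(yaw) Ry(pitch) Rx(roll)).
In Python, from cell import monitor, viewer, order, env gives the robot as it stands.
- The arm moves only by the tool move_arm, never from a script. Its argument "moves" is one flat list of numbers, 4 for each row, row after row: the shift along the tool's x, y, z normalised to -1 to 1, where 1 is 0.15 m, then the turn about the tool's z normalised to -1 to 1, where 1 is pi/2 rad. A call has 1 to 10 rows; each row shifts and turns the commanded pose from where the row before left it, along the tool's axes as they then stand; what a row does not reach is not made up. A row lasts 1/8 s, in which the tool goes at most 62.5 mm and 10.7 degrees, less where a joint would pass 70% of its speed; a pose out of reach is approached as far as the arm can. A call with a number of a shift or a turn outside -1 to 1 is refused whole. A call with a gripper value outside its range is refused whole. "claw" is the finger opening in mm, from 0 to 95.1, set as the call begins (left out, the last holds). The fingers move at their own pace and stop on an object; the grip force is fixed at half the most. Time passes only in rows, so rows that do not move let the fingers close. It gives the time, the measured TCP pose, the force, the opening and the grip force at its end, in the units of the state.
- monitor.state(): the state, without advancing time (a new reading comes with each control period).
- viewer.read_camera(name): name is "side" or "top"; returns the picture (384x512x3 uint8, red, green, blue); there is no depth.
- viewer.camera_info(name): a dict with "K" (3x3 intrinsics, pixels), "dist_coeffs" ([k1, k2, p1, p2, k3] as OpenCV has them; the pictures are not rectified), "camera_from_world" (4x4, takes a point from world to camera coordinates). Camera axes: x right, y down, z forward; pixel columns grow to the right and rows downward; lengths in mm; the calibration is good to about 2 mm. A picture is of the moment at which its call begins. camera_info takes no time and is no camera call.
- order.job_done(): hands the job in; it is judged then, once.
The state is a dict: "t": time; "joints": joint angles; "qvel": joint speeds; "tau": joint torques, N m; "eef_pos": TCP position; "tcp_rot": TCP orientation; "ft_force": force on the tool from outside, world axes, zero at the start; "moment": the same for the moment, N m; "opening": opening from 0.0 (shut) to 1.0 (fully open); "grip_force": force on a finger pad.
Only numpy, scipy, OpenCV 4.12 (cv2) and the standard library are available. Lean on these libraries where they do the work, as an engineer would, in place of code of your own. Each camera call takes 0.05 s, during which the arm holds its last target. There are 200 camera calls.

TASK

Clamp the loose copper plate against the fence of the slotted fixture plate. Take the toe clamp from the wooden rack, drop its oblong head lengthwise into the middle slot behind the copper plate, slide it along until the copper plate sits squarely home against the fence with the clamp's flange up against it, then turn the clamp a quarter turn so that its toe reaches over the copper plate and its head locks crosswise under the slot's lips. Let go of the clamp, and leave the magnifier, the jar and the plain pin in the rack where they are.

Things in the scene. Friction and masses are not known exactly. Their poses are not given: they have to be found in the camera images.
- board: Fixed aluminium fixture plate, 150 x 286 x 31 mm (x, y, z); origin at the centre of its underside, z up, top at z = 31 mm. Three T-slots run along its y at x = -50, 0 and +50 mm, ends closed by flush caps. The copper plate lies over the middle slot towards the fence at the +y end; the slot is free on the -y side of it.
- slot_mid (a point): Centre of the middle slot's mouth, level with the top face (x = 0, y = 0, z = 31 mm of the fixture plate; same axes). Mouth 18 mm wide, lips 7 mm thick; the channel below is 30 mm wide and 12 mm high.
- fence_face (a point): Middle of the foot of the fence's stop face (y = +115 mm on the fixture plate; same axes), which looks to -y. The fence is a steel bar across the whole width, 20 mm thick, standing 16 mm above the top.
- plate_mid (a point): Centre of the loose copper plate, 110 x 80 x 6 mm (its x, y, z; about 0.46 kg), engraved face up, flat on the fixture plate, its short side nearly along the slots, 12 to 30 mm short of the fence. It slides easily when pushed. Home, its centre is 40 mm from the fence's face.
- clamp_grip (a point): Centre of the bar handle of the loose toe clamp (dark steel, 0.2 kg, 66 mm tall), which stands upright in a hole of the wooden rack and lifts straight out. Bar 44 long (clamp's x) x 12 wide x 22 mm high; z up. The bar lies over and along the toe, square to the head. Below the bar are a hub 22 mm across, the toe, the flange, a 12 mm shank and the head. Its points share these axes.
- clamp_toe (a point): Tip of the toe at its underside: 40 mm along the clamp's +x from its axis (18 mm beyond the bar's end), 30 mm below clamp_grip. The toe is a finger 16 mm wide, 6 mm thick. With the flange on the fixture plate, its underside is 2 mm above the copper plate.
- clamp_foot (a point): On the clamp's axis, at the underside of its round flange (36 mm across, 7 mm thick), 38 mm below clamp_grip. The flange rests on the rack, later on the fixture plate's top.
- clamp_head (a point): Centre of the oblong head, 51 mm below clamp_grip: 27 mm long along the clamp's y, 12 wide, 8 thick. It passes the slot's mouth with the bar across the slot and is locked with the bar along the slot. With the flange on the fixture plate it has 2 mm free above and below and turns freely either way.
- pin_mid (a point): Middle of a plain round steel pin with a round knob, standing in the rack's other hole 90 mm from the clamp. Not needed: stays where it is. The rack is a fixed oak block 170 x 66 x 45 mm; the pin stands 33 mm above it.
- magnifier_mid (a point): Middle of a cream magnifier on a round foot (104 mm across, 240 mm tall), point 120 mm up. Not needed: stays where it is.
- bottle_mid (a point): Middle of a small brown glass jar with a black lid, 48 mm across, 85 mm tall. Not needed: stays where it is.
Things that resemble listed ones, but are neither listed nor needed, are in the scene too. Leave any green look-alike of the part that bears clamp_grip alone. Leave any purple look-alike of the part that bears plate_mid alone.

How it is judged (in metres and radians):
On the way:
1. the clamp's head is down in the middle slot, lengthwise, flange on the fixture plate (z of clamp_foot in the frame of board between 0.028 and 0.034 m and x of clamp_foot in the frame of board between -0.006 and 0.006 m and angle between the x axis of clamp_grip and the x axis of board, either way round below 0.3 rad), for 0.1 s.
At the end, for the whole second after the job is handed in: Copper plate flat, within 3.5 mm of the fence, square to 0.06 rad, within 20 mm of the slot line. Clamp upright in the middle slot, flange within 3 mm of the top and 4.5 mm of the plate edge, bar along the slot within 0.35 rad, toe 6 mm or more over the plate. Both released, at rest (z of clamp_foot in the frame of board between 0.028 and 0.034 m and x of clamp_foot in the frame of board between -0.006 and 0.006 m and angle between clamp_grip's own z axis and vertical below 0.12 rad and y of plate_mid in the frame of board above 0.0715 m and z of plate_mid in the frame of board below 0.037 m and x of plate_mid in the frame of board between -0.02 and 0.02 m and angle between the y axis of plate_mid and the y axis of board, either way round below 0.06 rad and y of clamp_foot in the frame of plate_mid above -0.0625 m and angle between the x axis of clamp_grip and the y axis of board, either way round below 0.35 rad and y of clamp_toe in the frame of plate_mid above -0.034 m and linear speed of each of clamp, plate below 0.02 m/s); the robot touches nothing.
It fails at once if the magnifier is moved by more than 30 mm (distance of magnifier_mid from where it was at the start of the episode above 0.03 m).
It fails at once if the jar is moved by more than 30 mm (distance of bottle_mid from where it was at the start of the episode above 0.03 m).
It fails at once if the plain pin is moved by more than 30 mm (distance of pin_mid from where it was at the start of the episode above 0.03 m).
It also fails if it takes over 45 s, if anything falls off the work surface, if the arm or the gripper's body presses on something with over 40 N, if the wrist force passes 120 N, or if a joint passes its speed limit or range.

## Working session

There is one attempt and no reset: what is moved stays moved. The work goes in short steps, Python scripts to look and compute and a tool call to move; the robot and the scene stay as the last step left them, time stands still between calls to the robot, and variables do not carry over. Pictures are saved under pics/ and viewed, at most 10 in all, crops included, and the job is handed in when it is done.

Besides the shell and the picture viewer there is one more tool, called after "Request:" as name(argument=value, ...) on one line, values as JSON. move_arm: Moves the arm, as the interface text tells. Scaled input: -1 to 1 covers 0.15 m each way for a shift and pi/2 rad each way for a turn. Its arguments: {"type":"object","properties":{"moves":{"type":"array"},"claw":{"type":"number"}},"required":["moves"]}

```bash
mkdir -p pics; python3 - <<'E'
from cell import monitor, viewer, order, env
import cv2, numpy as np
np.set_printoptions(suppress=True,precision=4)
for n in ("top","side"):
    im=viewer.read_camera(n); cv2.imwrite(f"pics/{n}0.png",cv2.resize(im[:,:,::-1],(800,600),interpolation=cv2.INTER_CUBIC)); np.save(f"pics/{n}0.npy",im)
    i=viewer.camera_info(n); print(n,i["K"],i["dist_coeffs"]); print(np.array(i["camera_from_world"]))
s=monitor.state(); print(s)
E
```

```text
top [[421.1875   0.     257.95  ]
 [  0.     421.1875 189.3305]
 [  0.       0.       1.    ]] [-0.1454  0.      0.      0.      0.    ]
[[  -0.0256   -0.9996    0.013   -93.6347]
 [  -0.9871    0.0232   -0.1583  629.7913]
 [   0.158    -0.0169   -0.9873 1249.9672]
 [   0.        0.        0.        1.    ]]
side [[355.6553   0.     252.4785]
 [  0.     355.6553 187.1986]
 [  0.       0.       1.    ]] [0.0356 0.     0.     0.     0.    ]
[[   0.9728   -0.231     0.0162 -657.3495]
 [  -0.1302   -0.6035   -0.7866  101.1842]
 [   0.1915    0.7632   -0.6172  989.9292]
 [   0.        0.        0.        1.    ]]
{'t': 0.1, 'joints': array([ 1.0044,  0.4915,  1.5594, -0.    ,  1.0917, -0.1056]), 'qvel': array([-0.0004, -0.002 , -0.0003,  0.0003, -0.0008, -0.0004]), 'tau': array([  0.003 , -61.3624, -25.861 ,   0.0694,   0.0469,  -0.    ]), 'eef_pos': array([277.7764, 559.6329, 183.7456]), 'tcp_rot': array([-3.1407, -0.0001,  2.6808]), 'ft_force': array([-0.5092, -0.5735,  0.2728]), 'moment': array([-0.0155, -0.0505,  0.0298]), 'grip_force': 0.0, 'opening': 0.9982856030975613}
```

View pics/top0.png

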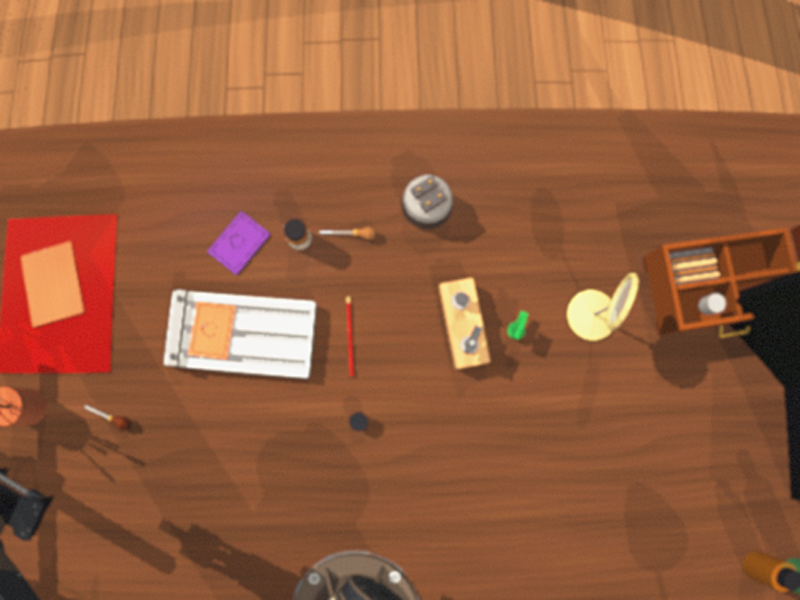

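View pics/side0.png

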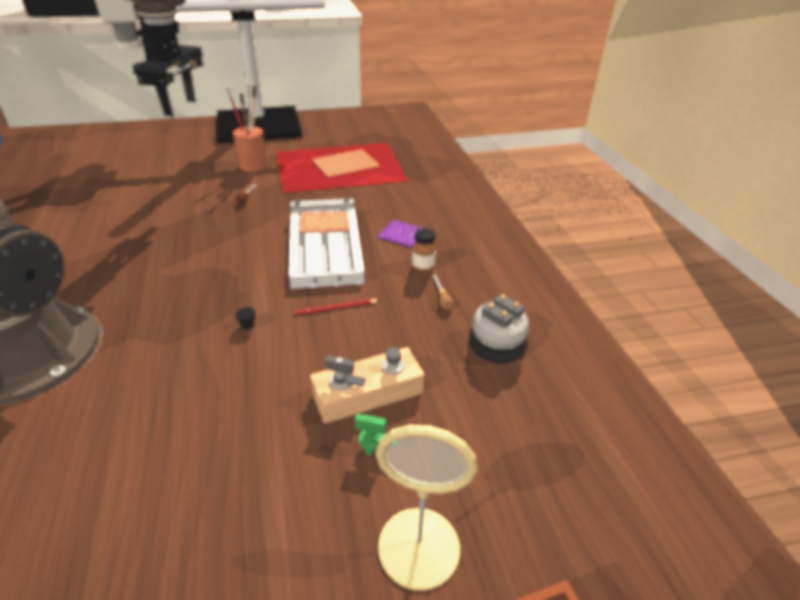

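The top view shows the board at about (240,335) with the fence on its left (+y), the copper plate at (212,330), and the rack at (465,322) with the clamp at (472,342) and the pin at (461,300). The side view shows the clamp at (342,370), its toe pointing right.

```bash
cat > h.py <<'E'
import cv2, numpy as np
from cell import monitor, viewer, order, env
np.set_printoptions(suppress=True,precision=3)
def cam(n):
    i=viewer.camera_info(n); return np.array(i["K"]),np.array(i["dist_coeffs"]),np.array(i["camera_from_world"])
def cast(n,px,z):
    K,D,T=cam(n); px=np.asarray(px,float).reshape(-1,1,2)
    u=cv2.undistortPoints(px,K,D)[:,0]; d=np.c_[u,np.ones(len(u))]@T[:3,:3]; c=-T[:3,:3].T@T[:3,3]
    return c+d*((z-c[2])/d[:,2])[:,None]
def proj(n,P):
    K,D,T=cam(n); return cv2.projectPoints(np.asarray(P,float).reshape(-1,3),cv2.Rodrigues(T[:3,:3])[0],T[:3,3],K,D)[0][:,0]
def big(m):
    c=max(cv2.findContours(m.astype(np.uint8),0,2)[0],key=cv2.contourArea); return c
E
python3 - <<'E'
from h import *
a=np.load("pics/top0.npy"); b=np.load("pics/side0.npy")
hsv=cv2.cvtColor(a,cv2.COLOR_RGB2HSV)
# board region (512 px coords = /1.5625)
reg=np.zeros(a.shape[:2],bool); reg[180:250,98:210]=1
w=reg&(hsv[...,1]<60)&(hsv[...,2]>120)
o=reg&(hsv[...,1]>90)&(hsv[...,2]>200)&(hsv[...,0]<25)
h=cv2.convexHull(big(w)); r=cv2.minAreaRect(h); print("board",r,cast("top",cv2.boxPoints(r),31)[:,:2])
r=cv2.minAreaRect(cv2.convexHull(big(o))); print("plate",r,cast("top",cv2.boxPoints(r),37)[:,:2])
reg[:]=0; reg[170:245,275:320]=1
y=reg&(hsv[...,1]>60)&(hsv[...,2]>190)&(hsv[...,0]>8)&(hsv[...,0]<32)
r=cv2.minAreaRect(cv2.convexHull(big(y))); print("rack",r,cast("top",cv2.boxPoints(r),45)[:,:2])
A=cv2.resize(a[175:250,95:215],(800,500),interpolation=cv2.INTER_CUBIC)
B=cv2.resize(a[170:245,270:350],(400,375),interpolation=cv2.INTER_CUBIC)
C=cv2.resize(b[215:275,190:280],(400,267),interpolation=cv2.INTER_CUBIC)
C=np.vstack([C,np.zeros((108,400,3),np.uint8)])
cv2.imwrite("pics/z1.png",cv2.resize(np.vstack([cv2.resize(A,(800,500)),np.hstack([B,C])]),(548,600))[:,:,::-1])
cv2.imwrite("pics/z2.png",np.hstack([B,C])[:,:,::-1])
cv2.imwrite("pics/z3.png",A[:,:,::-1])
E
```

```text
board ((153.3356170654297, 213.37770080566406), (94.23173522949219, 50.279335021972656), 4.820765495300293) [[498.478 376.084]
 [657.675 366.513]
 [625.178  64.967]
 [469.127  79.173]]
plate ((135.0087432861328, 210.93447875976562), (26.30057716369629, 35.28771209716797), 7.594643592834473) [[521.716 324.88 ]
 [631.817 312.207]
 [618.855 228.296]
 [509.548 241.805]]
rack ((296.7499694824219, 206.25), (56.08920669555664, 22.945585250854492), 78.69007110595703) [[ 652.897 -178.513]
 [ 665.587 -249.491]
 [ 493.129 -276.341]
 [ 481.305 -206.546]]
```

View pics/z2.png

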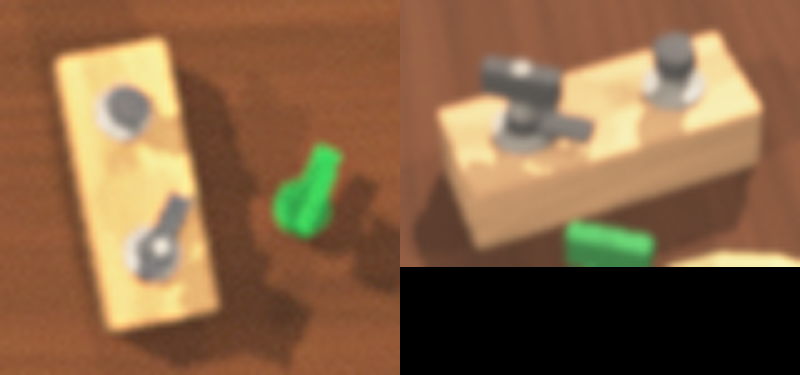

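View pics/z3.png

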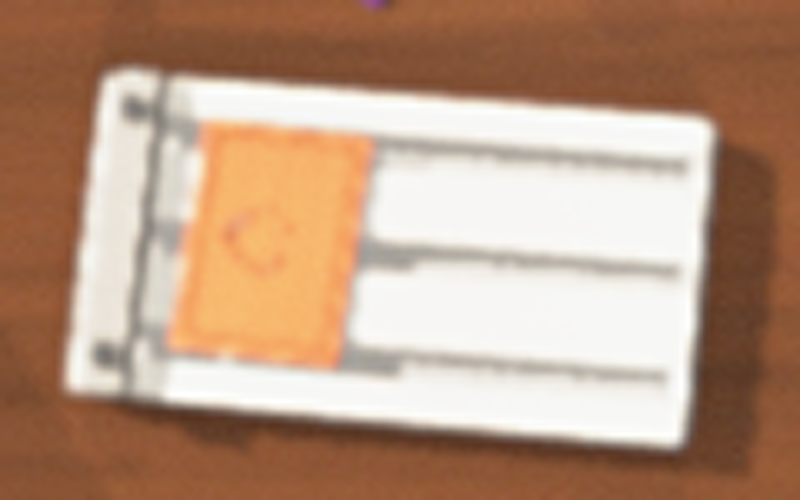

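The crops show the clamp's toe pointing up and to the right in the top view (+x, slightly -y). The copper plate is slightly rotated, with the slots running level to its right. Next I refine the edges with intensity profiles.

```bash
python3 - <<'E'
from h import *
ims={n:cv2.cvtColor(np.load(f"pics/{n}0.npy"),cv2.COLOR_RGB2GRAY).astype(np.float32) for n in("top","side")}
for n in ims:
    K,D,T=cam(n); print(n,"cam",-T[:3,:3].T@T[:3,3])
# edge profiles: +x edge of board in top & side, step over world y
def prof(n,P):
    p=proj(n,P).astype(np.float32); return cv2.remap(ims[n],p[:,:1].copy(),p[:,1:].copy(),1)[:,0]
for n in ims:
  for y0 in (90,110,130,150,170,190,210):
    xs=np.arange(455,680,1.0); v=prof(n,np.c_[xs,np.full_like(xs,y0),np.full_like(xs,31)])
    g=np.gradient(cv2.GaussianBlur(v[:,None],(1,9),0)[:,0])
    pk=[(int(xs[i]),round(float(g[i]),1)) for i in range(2,len(g)-2) if abs(g[i])>1.5 and abs(g[i])==max(abs(g[i-2:i+3]))]
    print(n,y0,pk)
  for x0 in (520,535,570,590,620):
    ys=np.arange(50,390,1.0); v=prof(n,np.c_[np.full_like(ys,x0),ys,np.full_like(ys,31)])
    g=np.gradient(cv2.GaussianBlur(v[:,None],(1,9),0)[:,0])
    pk=[(int(ys[i]),round(float(g[i]),1)) for i in range(2,len(g)-2) if abs(g[i])>2.5 and abs(g[i])==max(abs(g[i-2:i+3]))]
    print(n,"x",x0,pk)
E
```

```text
top cam [ 421.825  -87.062 1335.031]
side cam [ 463.117 -846.239  701.22 ]
top 90 [(461, -4.0), (472, 22.8), (501, -3.2), (508, 4.0), (550, -7.3), (557, 9.0), (599, -7.8), (607, 9.5), (628, -21.3)]
top 110 [(462, -3.7), (474, 23.9), (502, -7.8), (509, 9.3), (552, -8.7), (559, 9.8), (602, -8.3), (609, 9.5), (630, -19.9)]
top 130 [(466, -3.5), (476, 23.2), (503, -7.5), (511, 8.9), (554, -7.4), (561, 9.0), (603, -8.2), (611, 10.1), (632, -20.8)]
top 150 [(467, -4.0), (478, 24.0), (506, -8.5), (513, 10.0), (556, -8.4), (563, 9.9), (606, -8.6), (613, 9.5), (633, -19.5)]
top 170 [(470, -3.9), (480, 22.7), (508, -7.5), (515, 9.5), (557, -8.1), (565, 9.9), (607, -8.4), (615, 10.3), (636, -20.4)]
top 190 [(471, -4.0), (482, 23.7), (510, -8.6), (517, 10.0), (560, -8.8), (567, 10.3), (610, -8.8), (618, 10.1), (638, -20.0), (667, 1.6)]
top 210 [(473, -4.1), (484, 22.3), (512, -6.3), (520, 8.2), (557, -8.8), (569, 11.0), (612, -7.2), (619, 10.3), (640, -21.0)]
top x 520 [(77, 22.1), (235, -3.1), (302, -3.2), (326, -2.7), (335, 7.6), (343, -12.6), (354, -3.5), (363, 13.8), (376, -18.2)]
top x 535 
[... 824 characters left out ...]
[(473, -1.9), (482, 19.7), (510, -5.1), (517, 6.6), (559, -7.4), (567, 9.3), (609, -6.8), (617, 8.5), (637, -18.1)]
side 190 [(474, -2.1), (484, 19.5), (507, -6.8), (518, 9.5), (555, -9.9), (568, 10.6), (603, -3.9), (611, -5.8), (619, 9.1), (639, -16.9)]
side 210 [(476, -2.0), (485, 19.3), (507, -10.5), (520, 11.2), (557, -10.9), (570, 10.1), (606, -5.2), (613, -4.1), (621, 9.1), (642, -17.5), (667, 1.9)]
side x 520 [(71, 5.5), (248, 2.7)]
side x 535 [(69, 5.2), (237, -5.2), (338, -2.9), (361, 4.5), (385, -5.0)]
side x 570 [(66, 6.5), (361, 3.8), (385, -5.8)]
side x 590 [(63, 5.1), (227, -5.2), (333, -3.0), (357, 4.7), (382, -5.3)]
side x 620 [(63, 6.1), (321, -2.7), (352, 4.1), (382, -5.3)]
```

```bash
python3 - <<'E'
from h import *
def tp(u,v): return np.c_[u,v]/5.0+[270,170]-[0.4,0.4]
def sp(u,v): return (np.c_[u,v]-[400,0])/4.444+[190,215]-[.4,.4]
print("dot top",cast("top",tp([160],[246]),94)[0],"side",cast("side",sp([521],[68]),94)[0])
e=cast("side",sp([487,557],[63,76]),94); print("bar ends side",e[:,:2],np.linalg.norm(e[1]-e[0]),np.arctan2(*(e[1]-e[0])[[1,0]]))
# top: dark mask of bar
a=np.load("pics/top0.npy"); h=cv2.cvtColor(a,cv2.COLOR_RGB2HSV)
m=np.zeros(h.shape[:2],bool); m[205:230,292:312]=1
m&=(h[...,1]<75)&(h[...,2]<150)
c=big(m); p=np.argwhere(m)[:,::-1].astype(float); w=cast("top",p,90)[:,:2]
l=cv2.fitLine(w.astype(np.float32),cv2.DIST_HUBER,0,.01,.01).ravel(); print("top n",len(w),"line",l,"yaw",np.arctan2(l[1],l[0]))
t=(w-l[2:])@l[:2]; print("span",t.min(),t.max())
for n,u in (("mag foot",(592,314)),("jar",(296,229)),("pin",(461,300))): print(n,cast("top",[np.array(u)/1.5625],{"mag foot":5,"jar":85,"pin":78}[n])[0])
for y in range(205,231): print(''.join("%4d"%a[y,x].astype(int).mean() for x in range(292,312)))
E
```

```text
dot top [ 528.982 -235.32    94.   ] side [ 529.884 -238.431   94.   ]
bar ends side [[ 512.598 -230.717]
 [ 547.735 -248.543]] 39.40076547415167 -0.46949413162056786
top n 49 line [   0.894   -0.448  534.765 -238.089] yaw -0.46463707
span -25.974050122948324 23.682881790110844
mag foot [ 587.336 -500.178    5.   ]
jar [759.529  98.147  85.   ]
pin [ 612.136 -220.62    78.   ]
 192 193 194 198 197 198 200 204 204 206 205 206 209 211 212 206 164 100  68  67
 195 196 197 199 199 199 199 201 203 205 205 204 205 208 212 210 179 113  70  65
 197 197 197 201 199 199 199 202 204 204 203 202 200 205 211 211 187 124  75  66
 195 196 196 198 199 199 201 201 202 204 203 192 179 185 203 204 182 130  81  64
 197 196 198 197 198 199 199 202 202 204 199 177 150 149 169 177 162 127  84  70
 197 197 197 198 198 199 201 202 202 201 191 158 129 125 135 146 151 126  85  69
 197 197 196 196 199 199 200 201 202 198 178 142 122 121 128 142 153 132  92  71
 198 197 195 196 198 198 199 201 202 187 154 129 122 122 130 146 159 138 100  72
 197 197 195 194 197 198 199 203 198 177 138 124 126 125 132 153 163 147
[... 685 characters left out ...]
 125 128 125 124 127 146 166 177 181 182 180 171 145
 208 207 208 214 215 185 140 128 126 127 132 143 156 168 177 174 175 175 170 148
 208 208 207 207 198 166 134 124 128 134 143 157 165 170 173 175 175 176 173 156
 207 207 205 202 192 164 133 127 136 145 150 159 168 172 175 175 176 176 174 164
 206 207 207 204 198 182 162 154 161 165 161 164 174 182 184 178 175 177 176 169
 205 207 207 206 203 198 189 185 187 184 181 184 195 201 192 183 177 176 175 170
 205 208 207 207 205 200 198 195 196 196 197 203 206 206 191 180 178 176 176 171
 204 207 208 206 205 201 196 195 196 199 201 208 208 199 184 177 177 176 178 173
 202 206 208 207 203 198 197 196 198 198 201 206 207 199 184 177 178 176 177 175
```

Request:
move_arm(moves=[-0.345,-0.21,0,0,-0.345,-0.21,0,0,-0.345,-0.21,0,0,-0.345,-0.21,0,0,-0.345,-0.21,0,0,-0.345,-0.21,0,0,-0.345,-0.21,0,0,-0.345,-0.21,0,0,-0.155,-0.33,0,0,-0.155,-0.33,0,0], claw=50)

```text
t: 1.35
eef_pos: [534.1, 38.8, 183.8]
tcp_rot: [-3.141, -0.001, 2.681]
ft_force: [0.8, 0.1, 0.2]
opening: 0.527
grip_force: 0.0
```

Request:
move_arm(moves=[-0.155,-0.33,0,0,-0.155,-0.33,0,0,-0.155,-0.33,0,0,-0.155,-0.33,0,0,-0.155,-0.33,0,0,0,0,0,0.118,0,0,0,0.118,0,0,0,0.118,0,0,0,0.118,0,0,0,0.118])

```text
t: 2.6
eef_pos: [528.2, -232.6, 183.9]
tcp_rot: [-3.141, -0.001, 1.748]
ft_force: [0.3, 0.1, -0.6]
opening: 0.522
grip_force: 0.0
```

Request:
move_arm(moves=[0,0,0,0.118,0,0,0,0.118,0,0,0,0.118,0,0,0,0.118,0,0,0,0.118,0,0,0,0.118,0,0,0,0.118,0,0,0,0.118,0,0,0,0.118,0,0,0,0.118])

```text
t: 3.85
eef_pos: [528.2, -232.6, 183.9]
tcp_rot: [-3.141, 0.001, -0.106]
ft_force: [-0.2, 0.0, -0.3]
opening: 0.53
grip_force: 0.0
```

Request:
move_arm(moves=[0,0,0,0.118,0,0,0,0.118,0,0,0,0,0,0,0,0])

```text
t: 4.35
eef_pos: [528.3, -232.6, 184.1]
tcp_rot: [-3.141, 0.0, -0.466]
ft_force: [-0.3, -0.1, 0.0]
opening: 0.526
grip_force: 0.0
```

Request:
move_arm(moves=[0.018,0.02,0.25,0,0,0,0.25,0,0,0,0,0])

```text
t: 4.72
eef_pos: [528.3, -236.0, 107.2]
tcp_rot: [-3.141, 0.005, -0.468]
ft_force: [-0.3, 0.4, -0.0]
opening: 0.525
grip_force: 0.0
```

```bash
python3 - <<'E'
from h import *
t=viewer.read_camera("top")[:,:,::-1]; s=viewer.read_camera("side")[:,:,::-1]
cv2.imwrite("pics/g1.png",np.hstack([cv2.resize(t[170:260,260:350],(400,400),interpolation=2),cv2.resize(s[195:285,180:270],(400,400),interpolation=2)]))
print(monitor.state()["eef_pos"])
E
```

```text
[ 529.818 -236.788  110.07 ]
```

View pics/g1.png

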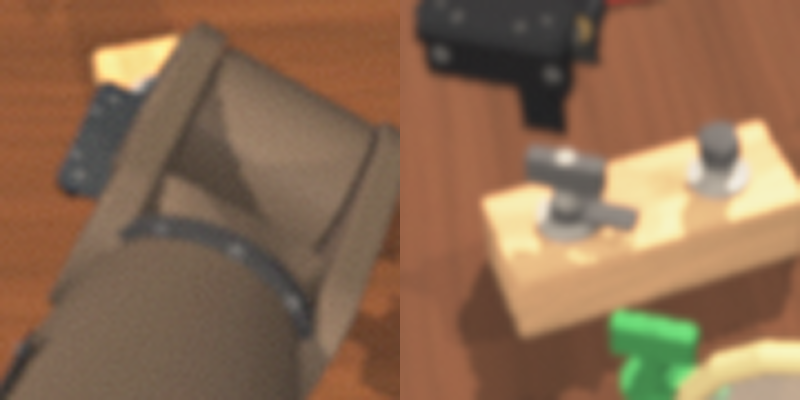

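The side view shows the gripper above the clamp, with the finger tip at about (545,128) and the bar's dot at (565,157). I'll check this against the projection.

```bash
python3 - <<'E'
from h import *
R=cv2.Rodrigues(np.array([0.,0,-.467]))[0]; c=np.array([529.8,-236.8,110])
yt=np.array([np.sin(-.467),-np.cos(-.467),0])
P=[c+yt*30,c-yt*30,c+yt*30+[0,0,20],c,[529.5,-237,94]]
p=(proj("side",P)-[180,195])*400/90+[400,0]; print(p)
E
```

```text
[[543.723 170.917]
 [578.698  94.388]
 [541.655 143.201]
 [561.697 131.593]
 [562.563 153.381]]
```

```bash
python3 - <<'E'
from h import *
s=viewer.read_camera("side")[:,:,::-1].copy()
s=s[130:265,160:320]
cv2.imwrite("pics/g2.png",cv2.resize(cv2.convertScaleAbs(s,alpha=1.8,beta=20),(640,540),interpolation=2))
print(monitor.state())
E
```

```text
{'t': 4.875, 'joints': array([-0.534,  0.512,  1.751,  0.   ,  0.877,  1.506]), 'qvel': array([ 0.002, -0.011, -0.002,  0.001, -0.006,  0.008]), 'tau': array([ -0.062, -57.022, -21.167,   0.03 ,  -0.076,  -0.028]), 'eef_pos': array([ 530.064, -236.935,  110.623]), 'tcp_rot': array([ 3.142, -0.002, -0.469]), 'ft_force': array([ 0.457,  0.24 , -0.074]), 'moment': array([ 0.05 ,  0.172, -0.062]), 'grip_force': 0.0, 'opening': 0.5239369137122903}
```

View pics/g2.png

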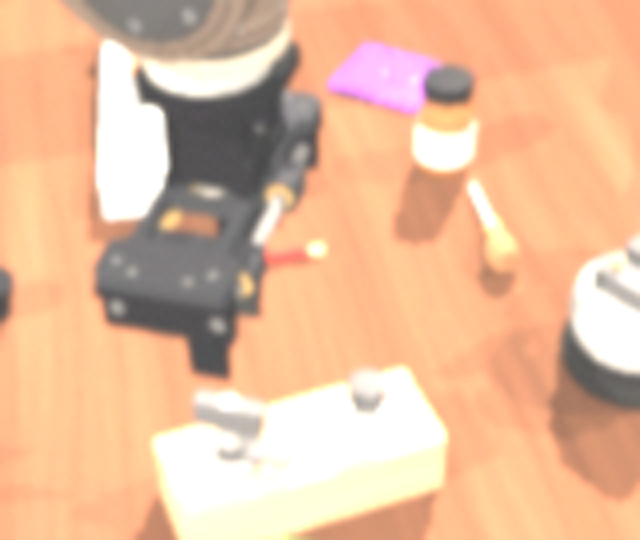

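The side view shows the near finger tip at about (210,372), above and in line with the bar at (228,410). It looks higher than the shut-finger TCP, which I'd expect from a linkage gripper when open. I'll lower it and close.

Request:
move_arm(moves=[0,0,0.1,0,0,0,0.1,0,0,0,0.02,0,0,0,0,0])

```text
t: 5.38
eef_pos: [529.4, -236.5, 75.9]
tcp_rot: [-3.141, 0.001, -0.47]
ft_force: [0.3, 0.5, 0.1]
opening: 0.526
grip_force: 0.0
```

Request:
move_arm(moves=[0,0,0,0,0,0,0,0,0,0,0,0,0,0,0,0], claw=0)

```text
t: 5.88
eef_pos: [529.5, -236.6, 76.3]
tcp_rot: [-3.142, -0.0, -0.47]
ft_force: [0.8, -0.2, 0.0]
opening: 0.161
grip_force: 0.0
```

Request:
move_arm(moves=[0,0,0,0,0,0,0,0,0,0,0,0])

```text
t: 6.25
eef_pos: [529.4, -236.6, 76.2]
tcp_rot: [-3.141, 0.0, -0.47]
ft_force: [-1.7, 0.2, -0.2]
opening: 0.005
grip_force: 0.0
```

```bash
python3 - <<'E'
from h import *
s=viewer.read_camera("side")[:,:,::-1].copy()
cv2.imwrite("pics/g3.png",cv2.resize(cv2.convertScaleAbs(s[170:280,170:290],alpha=1.4,beta=10),(654,600),interpolation=2))
E
```

```text
(no output)
```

View pics/g3.png

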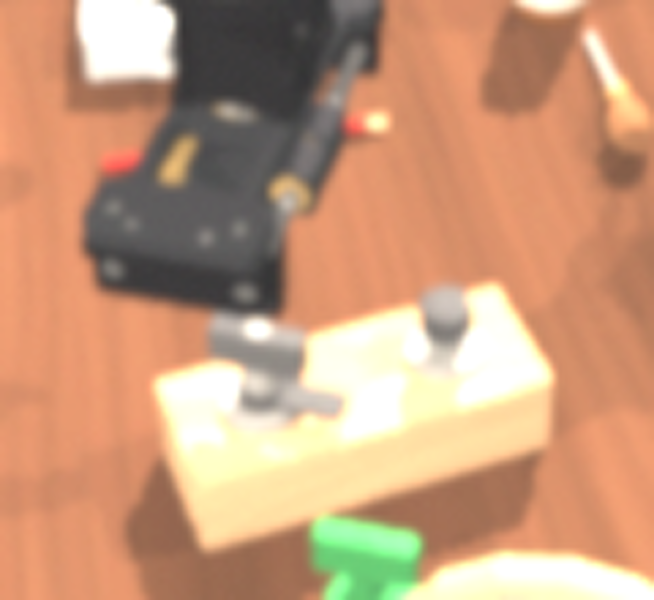

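The side view shows the shut gripper behind the bar (toward +y), with the bar fully visible in front at (258,340), so the grasp missed. I'll check the TCP against the cameras using the start pictures.

```bash
python3 - <<'E'
from h import *
print("base",cast("top",[np.array([355,592])/1.5625],60))
c=np.array([277.8,559.6,183.7]); y=2.68; yt=np.array([np.sin(y),-np.cos(y),0])
for k in (47,-47): print("side tips pred(800)",proj("side",c+yt*k)*1.5625,"top",proj("top",c+yt*k)*1.5625)
for z in (78,): print("body ends pred", [ (proj(n,[c+yt*90+[0,0,z],c-yt*90+[0,0,z]])*1.5625).tolist() for n in("side","top")])
c=np.array([529.4,-236.6,76]); y=-.47; xt=np.array([np.cos(y),np.sin(y),0]);yt=np.array([np.sin(y),-np.cos(y),0])
f=lambda P:(proj("side",P)-[170,170])*5.4545
print("now tip",f(c),"body corners",f([c+yt*b+xt*a+[0,0,78] for a in(-37,37) for b in (90,-90)]),f([c+yt*a+xt*b+[0,0,78] for a in(-37,37) for b in (90,-90)]))
print(env, [d for d in dir(env) if d[0]!='_'], env.grip_depth)
E
```

```text
base [[62.64  -3.874 60.   ]]
side tips pred(800) [[192.267 113.353]] top [[ 15.574 472.752]]
side tips pred(800) [[172.081 127.348]] top [[ 57.585 497.532]]
body ends pred [[[194.21231043443234, 75.63822388929711], [153.18846827465595, 100.02668784471345]], [[-27.687182072460548, 464.67972204010806], [56.32973818598161, 515.7540906567682]]]
now tip [[255.53  352.901]] body corners [[ 82.7   356.579]
 [232.02   81.496]
 [265.288 391.5  ]
 [387.776 107.021]] [[475.558 201.455]
 [ 79.402 133.699]
 [433.78  320.56 ]
 [ 10.9   243.498]]
<Robot object at 0x7f21dcfc0050> ['IKError', 'grip_depth'] 18.8
```

```bash
python3 - <<'E'
from h import *
y=-.47; xt=np.array([np.cos(y),np.sin(y),0]);yt=np.array([np.sin(y),-np.cos(y),0])
c=np.array([529.8,-236.8,110]); 
for dz in (78,100,130): print("g1 top pred -yt end, z+",dz,proj("top",[c-yt*90+xt*a+[0,0,dz] for a in (-37,37)]).tolist())
print("obs corners native", [(260+u/4.444,170+v/4.444) for u,v in((60,185),(100,85),(130,95))])
t=viewer.read_camera("top"); np.save("pics/t4.npy",t)
s=viewer.read_camera("side"); np.save("pics/s4.npy",s)
cv2.imwrite("pics/t4.png",cv2.resize(cv2.convertScaleAbs(t[160:270,200:330,::-1],alpha=1.5,beta=20),(700,592),interpolation=2))
E
```

```text
g1 top pred -yt end, z+ 78 [[270.6759140160328, 213.50470693994146], [282.0768937960302, 189.41615526207414]]
g1 top pred -yt end, z+ 100 [[271.0276392814405, 212.6723169035793], [282.64138518907157, 188.13246084075504]]
g1 top pred -yt end, z+ 130 [[271.5296427188304, 211.48415351444032], [283.44651872173637, 186.30122149788235]]
obs corners native [(273.5013501350135, 211.62916291629162), (282.5022502250225, 189.12691269126913), (289.25292529252926, 191.3771377137714)]
```

View pics/t4.png

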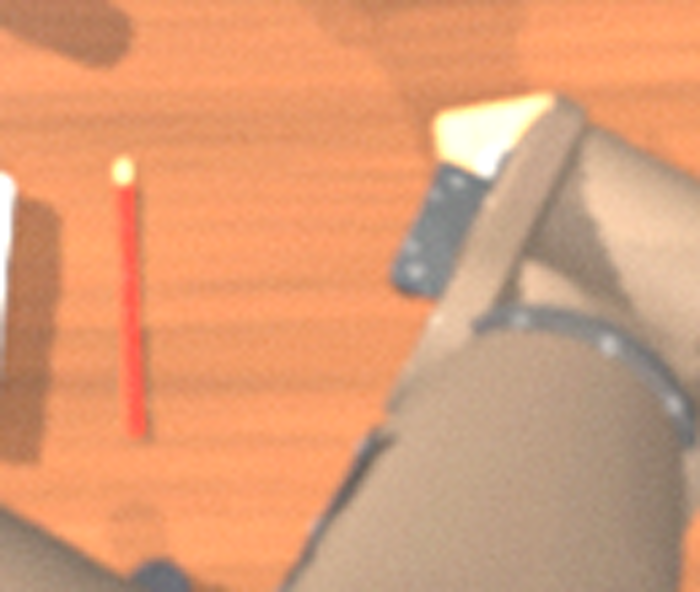

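In the top view the gripper's body is where predicted in x and y. In the side view it sits well above its prediction, so the real tool is about 40 mm higher than reported. I'll touch off on the bar's top with the shut fingers to measure this.

Request:
move_arm(moves=[0,0,0.05,0,0,0,0.03,0,0,0,0,0])

```text
t: 6.78
eef_pos: [529.4, -236.6, 64.0]
tcp_rot: [-3.141, 0.0, -0.47]
ft_force: [0.1, 0.3, -0.3]
opening: 0.007
grip_force: 0.0
```

Request:
move_arm(moves=[0,0,0.013,0,0,0,0.013,0,0,0,0,0])

```text
t: 7.15
eef_pos: [530.0, -236.9, 63.7]
tcp_rot: [3.141, -0.003, -0.47]
ft_force: [-9.7, 5.3, 40.6]
opening: 0.005
grip_force: 19.8
```

Request:
move_arm(moves=[0,0,0.013,0,0,0,0.013,0,0,0,0,0])

```text
t: 7.52
eef_pos: [530.7, -237.2, 63.4]
tcp_rot: [3.141, -0.007, -0.47]
ft_force: [-18.2, 10.9, 77.2]
opening: 0.006
grip_force: 39.0
```

Request:
move_arm(moves=[0,0,-0.04,0,0,0,-0.08,0,0,0,0,0], claw=50)

```text
t: 7.9
eef_pos: [529.7, -236.8, 74.8]
tcp_rot: [-3.142, -0.001, -0.47]
ft_force: [0.6, -0.8, -0.5]
opening: 0.262
grip_force: 0.0
```

Request:
move_arm(moves=[0,0,0,0,0,0,0,0,0,0,0.1,0,0,0,0.1,0,0,0,0,0])

```text
t: 8.52
eef_pos: [528.6, -236.1, 42.6]
tcp_rot: [-3.141, 0.003, -0.47]
ft_force: [0.3, -0.1, 0.8]
opening: 0.526
grip_force: 0.0
```

Request:
move_arm(moves=[0,0,0,0,0,0,0,0,0,0,0,0,0,0,0,0,0,0,0,0,0,0,0,0,0,0,0,0], claw=0)

```text
t: 9.4
eef_pos: [529.4, -236.6, 44.5]
tcp_rot: [-3.142, -0.0, -0.47]
ft_force: [-0.1, -0.2, 1.3]
opening: 0.125
grip_force: 30.0
```

Request:
move_arm(moves=[0,0,-0.1,0,0,0,-0.1,0,0,0,-0.15,0,0,0,-0.15,0,0,0,0,-0.118,0,0,0,-0.118])

```text
t: 10.15
eef_pos: [529.6, -236.6, 121.0]
tcp_rot: [3.141, -0.002, -0.093]
ft_force: [0.1, -0.2, -0.6]
opening: 0.123
grip_force: 30.0
```

Request:
move_arm(moves=[-0.009,-0.36,0,0,-0.009,-0.36,0,0,-0.009,-0.36,0,0,-0.009,-0.36,0,0,-0.009,-0.36,0,0,-0.009,-0.36,0,0,-0.009,-0.36,0,0,-0.009,-0.36,0,0,0,0,0,0])

```text
t: 11.28
eef_pos: [561.4, 197.6, 120.4]
tcp_rot: [-3.141, -0.001, -0.095]
ft_force: [-0.0, -1.3, -1.4]
opening: 0.127
grip_force: 30.0
```

```bash
python3 - <<'E'
from h import *
s=viewer.read_camera("side"); np.save("pics/s5.npy",s)
cv2.imwrite("pics/s5.png",cv2.resize(cv2.convertScaleAbs(s[90:200,150:270,::-1],alpha=1.2,beta=10),(654,600),interpolation=2))
print(monitor.state())
E
```

```text
{'t': 11.325, 'joints': array([0.225, 0.518, 1.706, 0.   , 0.917, 1.892]), 'qvel': array([-0.046, -0.005,  0.021, -0.006, -0.007, -0.013]), 'tau': array([  2.391, -60.542, -23.899,   0.152,  -0.104,   0.223]), 'eef_pos': array([561.365, 195.832, 120.237]), 'tcp_rot': array([-3.141, -0.001, -0.097]), 'ft_force': array([ 0.552, -1.087, -2.1  ]), 'moment': array([-0.084,  0.13 , -0.033]), 'grip_force': 29.975545406341553, 'opening': 0.1250896389950468}
```

View pics/s5.png

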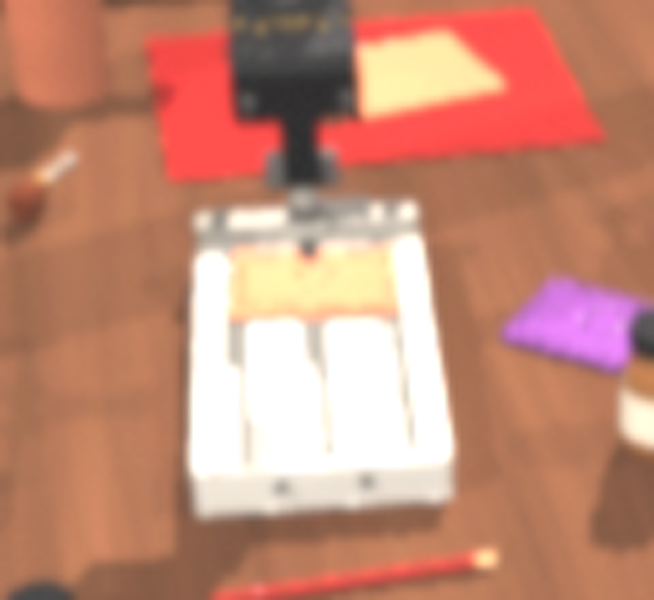

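The side view shows the clamp held above the board. Its head is at about (308,247), the flange at (308,215), and the copper plate at (315,285). I'll compare the head's position with its prediction.

```bash
python3 - <<'E'
from h import *
s=np.load("pics/s5.npy"); g=cv2.cvtColor(s,cv2.COLOR_RGB2GRAY)
f=lambda P:(proj("side",P)-[150,90])*5.4545
C=np.array([561.4,195.8,0])
print("head bottom/centre, foot, tip",f([C+[0,0,103.7],C+[0,0,107.7],C+[0,0,120.7],C+[39.8,-4,128.7]]))
print("slot at drop",f([[561.8,195.8,31],[564.6,224.4,31],[555.1,130,31]]))
for r in range(126,141): print(r,''.join("%4d"%v for v in g[r,196:222]))
E
```

```text
head bottom/centre, foot, tip [[304.814 248.247]
 [304.381 242.47 ]
 [302.958 223.521]
 [368.844 208.462]]
slot at drop [[312.99  349.053]
 [311.337 324.899]
 [316.596 408.137]]
126  104 104 102 101 101 105 111 120 133 137 130 119 113 113 114 114 115 116 116 115 116 118 122 122 115 111
127  123 124 126 127 129 131 126 121 128 131 125 114 109 113 120 122 124 123 123 122 124 138 157 162 142 125
128  162 165 171 172 173 171 150 121 111 112 108 101 100 108 116 122 126 128 130 130 133 153 184 189 160 136
129  197 200 204 205 204 196 166 125 104 100  98  98 103 110 114 123 133 139 146 150 149 162 189 193 168 149
130  207 208 208 208 204 194 167 135 120 116 115 119 127 129 127 133 145 153 160 164 162 166 179 180 167 158
131  190 191 191 188 185 177 164 150 144 141 140 142 147 144 138 140 149 154 157 159 158 158 161 162 157 156
132  159 163 165 164 162 162 162 160 156 151 149 148 151 148 144 147 152 154 154 155 155 154 152 151 152 155
133  144 152 156 157 158 162 165 165 156 143 135 137 146 155 159 164 167 165 165 166 166 162 153 151 157 165
134  155 165 171 170 173 181 184 178 158 128 112 121 149 174 186 190 192 188 184 185 185 177 167 164 173 185
135  180 187 191 190 193 201 204 195 166 123  99 115 158 191 204 209 209 202 197 196 195 191 187 186 190 202
136  194 195 197 197 200 206 207 200 175 135 111 125 167 196 206 210 210 203 198 197 196 196 198 196 197 208
137  197 197 197 197 199 204 205 200 186 166 147 153 179 196 203 206 206 203 201 200 200 200 201 198 196 208
138  201 201 201 202 203 205 205 202 196 189 181 183 193 198 200 202 204 204 204 204 203 203 202 200 198 209
139  205 205 205 205 205 206 206 203 197 196 197 198 201 201 198 200 204 205 205 205 204 204 203 202 202 208
140  205 205 206 206 207 207 206 203 196 198 203 204 205 201 199 200 204 205 205 204 203 203 203 203 200 203
```

Request:
move_arm(moves=[0.002,0,0.145,0,0,0,0.145,0,0,0,0.14,0,0,0,0,0,0,0,0,0])

```text
t: 11.95
eef_pos: [562.4, 193.7, 56.0]
tcp_rot: [-3.141, -0.001, -0.1]
ft_force: [0.5, -0.1, -2.0]
opening: 0.125
grip_force: 30.0
```

Request:
move_arm(moves=[0,0,0.02,0,0,0,0.02,0,0,0,0.02,0,0,0,0.01,0])

```text
t: 12.45
eef_pos: [561.8, 194.4, 44.2]
tcp_rot: [3.142, 0.0, -0.099]
ft_force: [0.1, -0.2, -2.5]
opening: 0.123
grip_force: 30.0
```

Request:
move_arm(moves=[0,0,0.02,0,0,0,0.02,0,0,0,0,0])

```text
t: 12.82
eef_pos: [561.7, 194.3, 38.1]
tcp_rot: [3.142, 0.0, -0.1]
ft_force: [0.1, 0.1, -1.7]
opening: 0.122
grip_force: 30.0
```

Request:
move_arm(moves=[0,0,0.015,0,0,0,0.01,0,0,0,0,0])

```text
t: 13.2
eef_pos: [561.9, 194.3, 34.6]
tcp_rot: [-3.142, 0.0, -0.099]
ft_force: [-0.1, 0.2, -2.4]
opening: 0.128
grip_force: 30.0
```

Request:
move_arm(moves=[0,0,0.013,0,0,0,0.01,0,0,0,0,0])

```text
t: 13.58
eef_pos: [561.8, 194.3, 31.1]
tcp_rot: [3.142, 0.0, -0.1]
ft_force: [-0.3, -0.8, -2.3]
opening: 0.128
grip_force: 30.0
```

Request:
move_arm(moves=[0,0,0.005,0,0,0,0,0])

```text
t: 13.82
eef_pos: [561.9, 194.3, 30.5]
tcp_rot: [-3.141, -0.0, -0.1]
ft_force: [0.2, -0.0, -1.9]
opening: 0.125
grip_force: 30.0
```

Request:
move_arm(moves=[0,0,0.005,0,0,0,0,0])

```text
t: 14.08
eef_pos: [562.0, 194.3, 30.4]
tcp_rot: [-3.141, -0.0, -0.099]
ft_force: [-2.3, -0.3, 6.1]
opening: 0.12
grip_force: 30.0
```

Request:
move_arm(moves=[0,0,0.005,0,0,0,0,0])

```text
t: 14.32
eef_pos: [562.0, 194.3, 30.4]
tcp_rot: [-3.141, -0.001, -0.099]
ft_force: [-5.6, -1.6, 14.3]
opening: 0.125
grip_force: 30.0
```

Request:
move_arm(moves=[0,0,-0.009,0,0,-0.03,0,0,0,-0.03,0,0,0,-0.03,0,0,0,-0.03,0,0,0,-0.03,0,0,0,0,0,0])

```text
t: 15.2
eef_pos: [564.3, 217.3, 30.4]
tcp_rot: [-3.141, -0.0, -0.099]
ft_force: [-0.3, -1.0, 4.5]
opening: 0.122
grip_force: 30.0
```

Request:
move_arm(moves=[0,-0.02,0,0,0,-0.02,0,0,0,-0.02,0,0,0,-0.02,0,0,0,0,0,0])

```text
t: 15.82
eef_pos: [565.3, 228.3, 30.4]
tcp_rot: [3.141, 0.0, -0.099]
ft_force: [-1.5, -5.8, 6.2]
opening: 0.126
grip_force: 30.0
```

Request:
move_arm(moves=[0,-0.02,0,0,0,-0.02,0,0,0,-0.015,0,0,0,0,0,0])

```text
t: 16.32
eef_pos: [566.1, 236.3, 30.5]
tcp_rot: [3.141, 0.0, -0.099]
ft_force: [-0.7, -7.4, 6.2]
opening: 0.124
grip_force: 30.0
```

Request:
move_arm(moves=[0,-0.01,0,0,0,-0.01,0,0,0,0,0,0])

```text
t: 16.7
eef_pos: [566.8, 237.8, 30.6]
tcp_rot: [3.139, -0.0, -0.099]
ft_force: [1.8, -17.8, 8.6]
opening: 0.124
grip_force: 30.1
```

Request:
move_arm(moves=[0,-0.01,0,0,0,0,0,0])

```text
t: 16.95
eef_pos: [567.3, 238.8, 30.7]
tcp_rot: [3.139, -0.001, -0.099]
ft_force: [2.6, -19.9, 8.0]
opening: 0.123
grip_force: 30.2
```

Request:
move_arm(moves=[0,-0.01,0,0,0,0,0,0])

```text
t: 17.2
eef_pos: [567.4, 239.8, 31.0]
tcp_rot: [3.138, -0.001, -0.099]
ft_force: [2.5, -23.2, 12.4]
opening: 0.13
grip_force: 30.5
```

Request:
move_arm(moves=[0,-0.01,0,0,0,0,0,0])

```text
t: 17.45
eef_pos: [567.5, 240.9, 31.4]
tcp_rot: [3.137, -0.001, -0.099]
ft_force: [0.4, -26.8, 16.7]
opening: 0.129
grip_force: 31.0
```

```bash
python3 - <<'E'
from h import *
s=viewer.read_camera("side"); np.save("pics/s6.npy",s)
cv2.imwrite("pics/s6.png",cv2.resize(cv2.convertScaleAbs(s[105:190,165:250,::-1],alpha=0.9,beta=0),(600,600),interpolation=2))
E
```

```text
(no output)
```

View pics/s6.png

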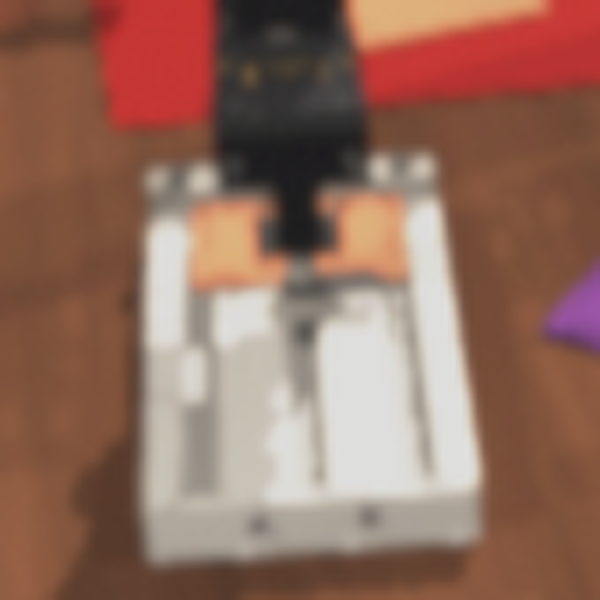

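The side view shows the copper plate up near the fence, its front edge at about rows 280–290, with the clamp's flange at (305,300) against it. That was my last picture, so I'll measure numerically from here.

```bash
cat > m.py <<'E'
from h import *
C=np.array([564.6,224.4]);yw=-.0997
bx=np.array([np.cos(yw),np.sin(yw)]);by=np.array([-np.sin(yw),np.cos(yw)])
def edges(n,im):
    h=cv2.cvtColor(im,cv2.COLOR_RGB2HSV).astype(np.float32)
    for X in (-50,-42,-35,35,42,50):
        Y=np.arange(-20,112,.5); P=np.c_[C+X*bx+Y[:,None]*by,np.full(len(Y),37.)]
        p=proj(n,P).astype(np.float32)
        v=cv2.remap(h[...,1],p[:,:1].copy(),p[:,1:].copy(),1)[:,0]
        on=Y[v>80]; print(n,X,"orange board-y",on.min() if len(on) else None,on.max() if len(on) else None,len(on)/2, end=' | ')
    print()
E
python3 - <<'E'
from m import *
for f,n in(("top0","top"),("side0","side"),("s6","side")): print(f); edges(n,np.load(f"pics/{f}.npy"))
t=viewer.read_camera("top"); edges("top",t); print(monitor.state()["ft_force"])
E
```

```text
top0
top -50 orange board-y 13.0 96.0 83.5 | top -42 orange board-y 13.0 95.5 83.0 | top -35 orange board-y 13.5 94.5 81.5 | top 35 orange board-y 9.5 88.5 79.5 | top 42 orange board-y 9.0 91.0 82.5 | top 50 orange board-y 8.5 92.0 84.0 | 
side0
side -50 orange board-y 3.5 91.0 88.0 | side -42 orange board-y 3.0 97.5 95.0 | side -35 orange board-y 5.0 95.0 90.5 | side 35 orange board-y 0.5 87.5 87.5 | side 42 orange board-y -0.5 89.5 90.5 | side 50 orange board-y -1.5 90.5 92.5 | 
s6
side -50 orange board-y 21.0 108.0 87.5 | side -42 orange board-y 20.5 111.5 91.5 | side -35 orange board-y 22.0 111.5 90.0 | side 35 orange board-y 28.0 111.5 84.0 | side 42 orange board-y 22.5 111.5 89.5 | side 50 orange board-y 19.5 110.5 91.5 | 
top -50 orange board-y 30.5 111.5 19.5 | top -42 orange board-y 95.0 111.0 13.0 | top -35 orange board-y 90.5 111.5 13.0 | top 35 orange board-y 70.0 111.5 33.0 | top 42 orange board-y 72.0 106.0 26.5 | top 50 orange board-y 71.0 111.5 38.5 | 
[  1.035 -27.386  16.932]
```

```bash
python3 - <<'E'
from m import *
t=viewer.read_camera("top")
for n,im in(("top",np.load("pics/top0.npy")),("side",np.load("pics/side0.npy")),("side",np.load("pics/s6.npy")),("top",t)):
    im=im.astype(np.float32)
    for X in (-62,-50,-40,40,50,62):
        Y=np.arange(82,128,2.); P=np.c_[C+X*bx+Y[:,None]*by,np.full(len(Y),34.)]
        p=proj(n,P).astype(np.float32)
        v=cv2.remap(im,p[:,:1].copy(),p[:,1:].copy(),1)[:,0]
        print(n,X,' '.join(f"{int(a[0])}/{int(a[2])}" for a in v))
E
```

```text
top -62 247/244 247/244 248/245 246/244 245/241 241/234 231/222 222/209 214/198 214/197 215/199 219/203 222/206 220/205 211/193 185/169 154/141 144/131 141/127 147/132 142/128 138/124 142/127
top -50 241/114 242/116 244/119 245/122 247/125 249/131 242/137 230/144 204/149 185/154 173/157 179/165 188/173 197/181 192/177 177/163 170/154 174/155 198/176 213/190 223/201 219/196 218/195
top -40 246/108 246/107 245/103 245/101 245/104 246/119 245/136 238/160 227/177 214/189 209/190 206/191 207/190 200/184 189/174 168/154 160/145 175/156 203/183 231/211 234/216 235/218 234/218
top 40 245/100 243/98 243/108 243/126 244/155 241/180 236/200 227/202 219/201 213/197 218/203 224/210 228/214 221/206 208/189 176/159 158/142 170/150 197/175 226/205 232/214 235/220 235/220
top 50 242/94 242/98 243/103 244/112 239/125 229/139 204/148 185/153 171/156 171/158 172/159 176/164 176/163 174/160 159/147 152/138 155/138 178/157 205/182 216/194 219/197 215/193 217/195
top 62 246/243 246/243 246/243 246/243 246/244 246/244 246/241 243/235 234/224 225/212 220/204 217/200 217/199 209/191 197/180 172/158 157/144 15
[... 2662 characters left out ...]
 121/82 121/81 121/80
top -40 87/61 87/61 90/62 93/63 95/64 97/66 99/67 101/71 104/73 105/72 108/73 111/74 113/76 114/77 116/78 115/79 116/80 117/81 118/80 119/80 120/81 121/81 122/81
top 40 143/95 144/96 145/97 145/96 145/96 142/95 139/94 132/90 128/88 127/88 128/88 129/89 130/89 131/90 131/90 133/92 134/92 134/91 135/92 137/94 137/95 137/95 137/94
top 50 144/96 143/95 143/95 145/97 147/99 149/100 148/99 145/98 141/96 139/96 138/95 138/94 138/94 140/96 141/96 141/96 141/96 141/96 142/96 143/97 145/97 147/98 145/97
top 62 144/96 142/95 143/95 143/95 144/95 145/97 146/98 146/98 146/99 147/100 147/99 147/99 148/100 149/101 150/101 150/101 150/101 151/102 151/101 151/101 152/101 152/101 151/100
```

Request:
move_arm(moves=[0,0.012,0,0,0,0.012,0,0,0,0,0,0])

```text
t: 17.98
eef_pos: [567.4, 239.3, 30.9]
tcp_rot: [3.141, -0.002, -0.1]
ft_force: [2.4, -13.0, 9.5]
opening: 0.131
grip_force: 29.9
```

Request:
move_arm(moves=[0,0.01,0,0,0,0,0,0])

```text
t: 18.23
eef_pos: [567.3, 238.7, 30.7]
tcp_rot: [-3.142, -0.002, -0.1]
ft_force: [2.1, -7.7, 6.3]
opening: 0.127
grip_force: 29.8
```

Request:
move_arm(moves=[0,0.005,-0.003,0,0,0,0,-0.11,0,0,0,-0.11,0,0,0,-0.11,0,0,0,0])

```text
t: 18.85
eef_pos: [566.8, 238.5, 30.8]
tcp_rot: [3.141, -0.001, 0.419]
ft_force: [3.0, -3.6, 3.0]
opening: 0.129
grip_force: 29.9
```

Request:
move_arm(moves=[0,0,0,-0.11,0,0,0,-0.11,0,0,0,-0.11,0,0,0,0])

```text
t: 19.35
eef_pos: [566.5, 238.5, 30.8]
tcp_rot: [3.141, -0.0, 0.934]
ft_force: [1.8, -3.9, 2.7]
opening: 0.128
grip_force: 29.9
```

Request:
move_arm(moves=[0,0,0,-0.11,0,0,0,-0.11,0,0,0,-0.11,0,0,0,-0.01,0,0,0,0])

```text
t: 19.98
eef_pos: [566.3, 238.4, 30.8]
tcp_rot: [-3.142, 0.0, 1.466]
ft_force: [2.4, -4.2, 2.8]
opening: 0.122
grip_force: 29.9
```

Request:
move_arm(moves=[0.013,0,0,0,0,0,0,0])

```text
t: 20.23
eef_pos: [566.5, 239.5, 30.8]
tcp_rot: [-3.141, 0.001, 1.467]
ft_force: [2.0, -10.7, 3.2]
opening: 0.121
grip_force: 30.0
```

Request:
move_arm(moves=[0.01,0,0,0,0,0,0,0])

```text
t: 20.48
eef_pos: [566.6, 240.7, 30.9]
tcp_rot: [-3.141, 0.002, 1.467]
ft_force: [2.9, -13.4, 5.2]
opening: 0.128
grip_force: 30.0
```

Request:
move_arm(moves=[0.013,0,0,0,0,0,0,0])

```text
t: 20.72
eef_pos: [566.8, 242.6, 31.0]
tcp_rot: [-3.141, 0.002, 1.467]
ft_force: [1.0, -13.1, 6.1]
opening: 0.129
grip_force: 30.0
```

```bash
python3 - <<'E'
from m import *
s=viewer.read_camera("side"); np.save("pics/s7.npy",s)
edges("side",np.load("pics/s6.npy")); edges("side",s)
E
```

```text
side -50 orange board-y 21.0 108.0 87.5 | side -42 orange board-y 20.5 111.5 91.5 | side -35 orange board-y 22.0 111.5 90.0 | side 35 orange board-y 28.0 111.5 84.0 | side 42 orange board-y 22.5 111.5 89.5 | side 50 orange board-y 19.5 110.5 91.5 | 
side -50 orange board-y 21.0 108.0 87.5 | side -42 orange board-y 21.0 111.5 91.0 | side -35 orange board-y 22.0 111.5 90.0 | side 35 orange board-y 22.5 111.0 89.0 | side 42 orange board-y 21.0 110.5 90.0 | side 50 orange board-y 19.5 109.5 90.5 |
```

Request:
move_arm(moves=[-0.013,0,0,0,-0.012,0,0,0,0,0,0,0])

```text
t: 21.15
eef_pos: [566.4, 240.7, 30.9]
tcp_rot: [3.141, -0.001, 1.47]
ft_force: [0.4, 2.6, 3.5]
opening: 0.123
grip_force: 30.0
```

Request:
move_arm(moves=[0.004,0,0,0,0,0,0,0])

```text
t: 21.4
eef_pos: [566.4, 240.8, 30.8]
tcp_rot: [-3.141, 0.0, 1.471]
ft_force: [-0.1, 0.7, 4.7]
opening: 0.125
grip_force: 30.0
```

Request:
move_arm(moves=[0,0,0,0,0,0,0,0,0,0,0,0,0,0,0,0], claw=50)

```text
t: 21.9
eef_pos: [566.4, 240.7, 30.7]
tcp_rot: [-3.141, 0.0, 1.471]
ft_force: [0.0, -0.4, 0.9]
opening: 0.482
grip_force: 0.0
```

Request:
move_arm(moves=[0,0,-0.1,0,0,0,-0.2,0,0,0,-0.3,0,0,0,-0.3,0,-0.35,0,0,0,-0.35,0,0,0,-0.35,0,0,0,-0.35,0,0,0,0,0,0,0])

```text
t: 23.02
eef_pos: [545.5, 29.0, 167.0]
tcp_rot: [3.14, 0.0, 1.467]
ft_force: [0.3, 0.8, 0.1]
opening: 0.528
grip_force: 0.0
```

```bash
python3 - <<'E'
from m import *
s=viewer.read_camera("side"); t=viewer.read_camera("top"); edges("side",s); edges("top",t)
for n,im in(("top",t),("side",s)):
    g=cv2.cvtColor(im,cv2.COLOR_RGB2GRAY); h=cv2.cvtColor(im,cv2.COLOR_RGB2HSV)
    q=[*(C+14.5*by),60]
    u,v=proj(n,q)[0].astype(int); 
    print(n,u,v,"bar ends pred",proj(n,[[*(C+(14+k)*by),80] for k in(-22,22)]+[[*(C+(14+40)*by),42]]).round(1).tolist())
    for r in range(v-14,v+12): print(r,''.join("%4d"%k for k in g[r,u-18:u+14]))
E
```

```text
side -50 orange board-y 21.5 106.5 85.5 | side -42 orange board-y 20.5 109.0 89.0 | side -35 orange board-y 22.0 109.0 87.5 | side 35 orange board-y 22.5 108.5 86.5 | side 42 orange board-y 21.0 110.5 90.0 | side 50 orange board-y 19.5 110.0 91.0 | 
top -50 orange board-y -20.0 111.5 89.5 | top -42 orange board-y -20.0 111.5 89.0 | top -35 orange board-y -20.0 111.5 87.0 | top 35 orange board-y 31.5 111.5 80.5 | top 42 orange board-y 32.0 111.5 80.0 | top 50 orange board-y 30.5 111.5 81.5 | 
top 145 211 bar ends pred [[150.6, 211.1], [136.4, 209.9], [134.1, 210.8]]
197  199 199 199 197 197 196 193 193 191 186 184 181 183 178 177 177 188 207 216 205 204 210 211 206 195 198 205 198 192 199 192 165
198  200 200 200 197 197 197 198 196 191 187 186 186 186 184 177 176 190 216 222 216 221 224 224 219 214 216 225 228 226 228 222 180
199  200 200 198 197 196 198 198 195 190 186 186 187 185 179 173 172 181 213 227 228 228 227 227 224 222 224 236 242 243 243 236 196
200  199 200 199 197 198 199 198 198 193 186 188 186 184 173 174 173 180 222 242 244 242 241 240 240 240 243 245 246 247 247 242 
[... 5763 characters left out ...]
194 205 215 222 229 236 237 230 204
147  246 246 238 202 164 157 168 202 228 232 234 239 240 239 228 200 158 128 114 110 117 143 181 206 219 234 240 242 244 243 239 218
148  246 246 238 202 164 159 170 211 237 242 243 244 244 241 227 192 162 147 140 137 145 167 192 207 225 241 245 245 246 245 242 226
149  246 246 238 202 164 159 171 213 239 244 244 244 244 240 220 186 167 158 153 151 156 169 187 214 235 244 246 246 246 246 244 231
150  246 246 238 202 164 159 171 213 239 244 245 245 244 238 218 191 173 154 143 139 141 153 192 231 244 246 246 247 247 246 245 235
151  246 246 238 201 164 159 171 214 240 245 245 245 243 235 217 202 181 146 119 112 116 146 211 242 246 246 247 247 247 247 246 238
```

```bash
python3 - <<'E'
from m import *
d=cast("top",[[143.6,210.6]],80)[0]; print("clamp axis board",(d[:2]-C)@bx,(d[:2]-C)@by)
d=cast("top",[[151.5,212.5]],75)[0]; print("bar -end",(d[:2]-C)@bx,(d[:2]-C)@by)
d=cast("side",[[206.7,138]],80)[0]; print("side",(d[:2]-C)@bx,(d[:2]-C)@by)
s=viewer.read_camera("side"); g=cv2.cvtColor(s,cv2.COLOR_RGB2GRAY)
n,P="flange edge", [[*(C+(14.5+18*np.sin(a))*by+18*np.cos(a)*bx),38] for a in (-1.57,0,3.14)]
print(n,proj("side",P)); t=viewer.read_camera("top"); edges("top",t)
E
```

```text
clamp axis board -0.20180516493341052 13.690747568974306
bar -end -3.5699938530223956 -9.855647921767396
side 1.655222254042725 -4.446137022717517
flange edge [[206.99  148.389]
 [211.935 145.411]
 [201.67  145.968]]
top -50 orange board-y -20.0 111.5 92.0 | top -42 orange board-y -20.0 111.5 92.0 | top -35 orange board-y -20.0 111.5 88.5 | top 35 orange board-y -20.0 111.5 81.5 | top 42 orange board-y -20.0 111.5 81.5 | top 50 orange board-y -20.0 111.5 83.0 |
```

```bash
python3 -c "
from cell import order; print(order.job_done())"
```

```text
the job is handed in; nothing more can be done
None
```

I handed the job in with the clamp turned, locked in the middle slot and released, and the copper plate square against the fence by force and camera readings; no verdict came back, and the jar, magnifier and pin were not touched.

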